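Sweep the reject pralines off the trimming board into the catch pan

TASK

Clear the three reject pralines off the trimming board for remelting: push the steel cover all the way back off the opening, sweep the pralines across the board with the closed fingers so that they drop through the opening into the catch pan underneath, and then push the cover fully shut again. The pralines are only swept, never picked up, and the two piping nozzles among them stay standing where they are; leave the small bowl and the dipping fork beside the board alone.

Things in the scene. Friction and masses are not known exactly. Their poses are not given: they have to be found in the camera images.
- board: wooden trimming board on four feet, fixed to the counter, 300 mm along its x by 420 mm along its y; flat top 64 mm above the counter, 20 mm thick. Origin on the counter under its centre, z up, y along its length towards the opening (the robot's left, turned by up to 0.22 rad). Steel guides for the cover, 8 mm high above the top, at board x +-0.122 to +-0.140, y from 0.060 to 0.206
- field (a point): centre of the plain working field, on the board's top at board (0, -0.08, 0.064), axes as the board's. Pralines and nozzles stand at board y from -0.14 to -0.03, each in its own lane along y; lane centres about 40 mm apart in board x (34 at least), the outer ones about 80 mm either side of the middle. The field runs flat, without a rim, to the opening's near edge at board y = 0.070
- opening (a point): centre of the rectangular opening through the top, at the level of the top: board (0, 0.100, 0.064), axes as the board's. It measures 230 mm along board x and 60 mm along board y (y from 0.070 to 0.130)
- pan (a point): centre of the floor of the open steel catch pan fixed under the opening, at board (0, 0.125, 0.008), axes as the board's. Inside it measures 234 mm along board x and 162 mm along board y, walls up to the board's underside (44 mm above the counter); it reaches farther than the opening towards +y
- cover (a joint): travel (m) of the sheet-steel cover along board y: 0 shut over the opening, 0.068 pushed back to its stop (opening clear). It starts shut or up to 12 mm open, has 1.5 N of friction and stays where it is left. A plate 3.5 mm high sliding on the board's top, with an upright lip along its edge towards the pralines: push the lip from that side (to +y) to open, from the far side (to -y) to shut
- cover_lip (a point): middle of the upper edge of the cover's upright lip, 23 mm above the board's top; moves with the cover; at board y = 0.0625 + travel. The lip is 220 mm long along board x, 3 mm thick (6 mm at its rolled upper edge); behind it the flat cover plate runs 73 mm on towards +y, so fingertips there must stay 4 mm or more above the board's top
- praline_1: dark chocolate praline, a loose block 24 mm square and 16 mm high, sides slightly tapered, about 11 to 17 g; lies on the trimming board; pushed off its middle it turns and slips off sideways. Origin at the centre of its underside, z axis up as it lies now, x and y axes along its sides
- praline_2: dark chocolate praline, a loose block 24 mm square and 16 mm high, sides slightly tapered, about 11 to 17 g; lies on the trimming board; pushed off its middle it turns and slips off sideways. Origin at the centre of its underside, z axis up as it lies now, x and y axes along its sides
- praline_3: dark chocolate praline, a loose block 24 mm square and 16 mm high, sides slightly tapered, about 11 to 17 g; lies on the trimming board; pushed off its middle it turns and slips off sideways. Origin at the centre of its underside, z axis up as it lies now, x and y axes along its sides
- nozzle_1: plain steel piping nozzle, an upright cone 19 mm across at the foot and 33 mm high, about 12 g, loose, standing on the trimming board among the pralines; it stays there. Origin at the centre of its foot, z up
- nozzle_2: plain steel piping nozzle, an upright cone 19 mm across at the foot and 33 mm high, about 12 g, loose, standing on the trimming board among the pralines; it stays there. Origin at the centre of its foot, z up
- nib_bowl: small steel bowl of cocoa nibs, 76 mm across, 35 mm high, on the counter right of the board; a bystander. Origin at the centre of its underside
- dip_fork: dipping fork with a black handle, 233 mm long, 13 mm high, lying on the counter left of the board; a bystander. Origin under its middle

How it is judged (in metres and radians):
On the way, in this order (a step that is already met when the one before it is completed fails the run):
1. the cover is pushed all the way back, within 8 mm of its stop (value of joint cover above 0.06 m), for 0.1 s.
2. all three pralines lie in the pan under the opening (z of praline_1 in the frame of board between 0.004 and 0.044 m and y of praline_1 in the frame of board between 0.043 and 0.207 m and x of praline_1 in the frame of board between -0.118 and 0.118 m and z of praline_2 in the frame of board between 0.004 and 0.044 m and y of praline_2 in the frame of board between 0.043 and 0.207 m and x of praline_2 in the frame of board between -0.118 and 0.118 m and z of praline_3 in the frame of board between 0.004 and 0.044 m and y of praline_3 in the frame of board between 0.043 and 0.207 m and x of praline_3 in the frame of board between -0.118 and 0.118 m), for 0.2 s.
At the end, for the whole second after the job is handed in: All three pralines lie at rest in the catch pan, wholly below the board's top; the cover is shut to within 4 mm; both nozzles stand upright within 15 mm of where they stood (all of step 2 and value of joint cover below 0.004 m and linear speed of each of praline_1, praline_2, praline_3 below 0.02 m/s and angle between each of nozzle_1, nozzle_2's own z axis and vertical below 0.2 rad and distance of each of nozzle_1, nozzle_2 from where it was at the start of the episode below 0.015 m); the robot touches nothing.
It fails at once if a praline is lifted more than 30 mm above the board's top (z of any of praline_1, praline_2, praline_3 in the frame of board above 0.094 m).
It fails at once if a nozzle is knocked over, lifted or pushed more than 15 mm (distance of any of nozzle_1, nozzle_2 from where it was at the start of the episode above 0.015 m or angle between any of nozzle_1, nozzle_2's own z axis and vertical above 0.6 rad).
It fails at once if the small bowl or the dipping fork is moved more than 15 mm (distance of any of nib_bowl, dip_fork from where it was at the start of the episode above 0.015 m).
It also fails if it takes over 64 s, if anything falls off the work surface, if the arm or the gripper's body presses on something with over 40 N, if the wrist force passes 120 N, or if a joint passes its speed limit or range.

ROBOT

A 7-joint arm with a two-finger parallel gripper is mounted at the origin on a cart in front of the work surface, level with it; the furniture and walls round the work are solid. World frame = base frame: x ahead of the robot, y to its left, z up, the work surface at z = 0. Lengths are in mm, angles in degrees, forces in N, time in s.
With the tool pointing down it reaches from about 425 to 950 mm from the base axis. Payload 4.7 kg.
Tool frame: the origin (TCP) lies at the very end of the fingers, on their centre line; the grasp point (between the pads) lies 19 mm behind it; z points along the fingers, y is the line along which they close (so a half turn about z gives the same grasp; the last joint's range is limited). The gripper opens to 85 mm and grips with 20 to 120 N. Pads are 22 mm wide; open, the fingers measure 114 mm over their backs; the gripper's body (76 mm by 85 mm) begins 54 mm behind the grasp point. The pads swing forward as they close: fully open they stand 13 mm farther back than shut.
Start: joints at [-64.853, 26.849, -2.785, 87.806, 1.381, 65.374, -4.715], TCP at [304.338, 602.519, 209.135] pointing down, gripper open.
Joint ranges: [-148.3, 148.3], [-19.14, 114.17], [-79.39, 73.82], [5.75, 140.21], [-59.74, 239.74], [12.07, 113.84], [-152.46, 152.46]. Speed limits (degrees/s): [147.25, 147.25, 180, 180, 180, 180, 180].

INTERFACE

Orientations are given as [roll, pitch, yaw] about the fixed x, y, z axes, in that order (R = Rz(yaw) Ry(pitch) Rx(roll)).
In Python, from bench import env, camera, camera_info, masks_of, mark_of gives the robot as it stands. The module is installed in compiled form; this text tells all that it offers.
- The arm moves only by the shell command python3 -m jog 'ROWS' [FORCE]. ROWS is JSON, a list of rows, each an object with "hand": the opening, from 0 (shut) to 1 (fully open); "offset": the shift along the tool's x, y, z scaled (see below), a list of three; "twist": the turn about the tool's z scaled (see below). In form: [{"hand": hand, "offset": [dx, dy, dz], "twist": twist}, ...]. A call has 1 to 12 rows; each row shifts and turns the commanded pose from where the row before left it, along the tool's axes as they then stand; what a row does not reach is not made up. The controller multiplies each number of a shift by 0.25 m and each number of a turn by 90 degrees. A row lasts 1/8 s, in which the tool goes at most 62.5 mm and 10.7 degrees, less where a joint would pass 70% of its speed; a pose out of reach is approached as far as the arm can. A call with a number of a shift or a turn outside -1 to 1 is refused whole. A call with a gripper value outside its range is refused whole. The fingers move at their own pace and stop on an object; FORCE is the grip in N (left out, the last holds). Time passes only in rows, so rows that do not move let the fingers close. It gives the time, the measured TCP pose, the force, the opening and the grip force at its end, in the units of the state.
- env.state(): the state, without advancing time (a new reading comes with each control period).
- camera(name): name is "side" or "top"; returns (picture, depth): 480x640x3 uint8, red, green, blue; 480x640 float32, mm along the optical axis (not along the pixel's ray), 0 where there is no reading.
- camera_info(name): a dict with "fx", "fy", "cx", "cy" (pixels), "cam_to_world" (4x4, takes a point from camera to world coordinates). Camera axes: x right, y down, z forward; pixel columns grow to the right and rows downward; lengths in mm; the calibration is good to about 2 mm. A picture is of the moment at which its call begins. camera_info takes no time and is no camera call.
- env.finish_job(): hands the job in; it is judged then, once.
Trained networks look in the newest picture that a camera, given by its name, has taken for a name from the list of things; names that differ only in an ending like _2 or _b are one class to them, and where a whole thing is asked for, a point or a joint stands for the part that bears it (a point fixed in the world has none). Each returns a list of dicts, best first, with "score" (0 to 1); they miss things now and then, are a little off and sometimes report something else, mostly with a low value. They report only what shows in the picture. A call takes as long as a camera call.
- masks_of(camera, query): "pixels" (480x640 bool, what is visible of it) and "box" ([left, top, width, height] in pixels, round what is visible of it).
- mark_of(camera, query): "pixel" ([row, column] in pixels: a listed point, or the origin of a listed thing).
The state is a dict: "clock": time; "joint_positions": joint angles; "dq": joint speeds; "effort": joint torques, N m; "tcp_pos": TCP position; "tool_rot": TCP orientation; "ft_force": force on the tool from outside, world axes, zero at the start; "moment": the same for the moment, N m; "finger_gap": opening from 0.0 (shut) to 1.0 (fully open); "finger_force": force on a finger pad.
Only numpy, scipy, OpenCV 4.12 (cv2) and the standard library are available. Lean on these libraries where they do the work, as an engineer would, in place of code of your own. Each camera call takes 0.05 s, during which the arm holds its last target. There are 200 camera calls.

## Working session

There is one attempt and no reset: what is moved stays moved. The work goes in short steps, Python scripts to look and compute and a shell command to move; the robot and the scene stay as the last step left them, time stands still between calls to the robot, and variables do not carry over. Pictures are saved under pics/ and viewed, at most 10 in all, crops included, and the job is handed in when it is done.

```bash
mkdir -p pics; cat > h.py <<'E'
import numpy as np, cv2
from bench import env, camera, camera_info, masks_of, mark_of
def w(name,r,c,d):
    i=camera_info(name); p=np.array([(c-i['cx'])*d/i['fx'],(r-i['cy'])*d/i['fy'],d,1]); return (np.array(i['cam_to_world'])@p)[:3]
def ray(name,r,c,z):
    i=camera_info(name); T=np.array(i['cam_to_world']); d=T[:3,:3]@np.array([(c-i['cx'])/i['fx'],(r-i['cy'])/i['fy'],1]); o=T[:3,3]
    return o+d*(z-o[2])/d[2]
E
python3 - <<'E'
from h import *
np.set_printoptions(precision=1,suppress=True)
s=env.state(); print(s['clock'],s['tcp_pos'],s['tool_rot'],s['finger_gap'],s['ft_force'])
D={}
for n in ('top','side'):
    im,d=camera(n); D[n]=d; cv2.imwrite(f'pics/{n}0.png',im[:,:,::-1]); print(n,np.array(camera_info(n)['cam_to_world'])[:3,3])
zs=dict(praline=80,nozzle=97,field=64,opening=64,cover_lip=87,board=0,nib_bowl=0,dip_fork=0)
for n in ('top','side'):
    for q in ('praline_1','nozzle_1','field','opening','cover_lip','board','nib_bowl','dip_fork'):
        z={'praline_1':64,'nozzle_1':64}.get(q,zs.get(q))
        for m in mark_of(n,q)[:4]:
            r,c=m['pixel']; dd=D[n][int(round(r)),int(round(c))]
            print(n,q,round(m['score'],2),np.array([r,c]),ray(n,r,c,z),w(n,r,c,dd))
E
```

```text
0.0 [304.1 601.9 208. ] [-179.9    0.   153.2] 1.0038216856493838 [-1.5 -0.6  0.6]
top [ 476.     0.4 1710.9]
side [ -12.  -779.7  889.5]
top praline_1 0.65 [266.3 376.8] [ 496.9 -133.1   64. ] [ 496.8 -132.3   74.5]
top praline_1 0.62 [254.4 369.5] [ 531.4 -110.8   64. ] [ 530.9 -109.8   79.9]
top praline_1 0.42 [242.9 391. ] [ 567.  -173.4   64. ] [ 566.1 -171.7   79.7]
top nozzle_1 0.4 [230.6 369.7] [ 601.8 -109.8   64. ] [ 601.  -109.2   73.8]
top nozzle_1 0.35 [217.8 392.4] [ 641.4 -176.    64. ] [ 641.  -175.5   68.1]
top field 0.82 [244.2 370.6] [ 561.6 -113.4   64. ] [ 561.3 -113.    69. ]
top opening 0.9 [239.3 314.4] [571.8  52.9  64. ] [571.5  52.7  70.5]
top cover_lip 0.9 [241.4 321.4] [564.9  31.6  87. ] [566.   32.   66.9]
top cover_lip 0.27 [245.8 371.2] [ 555.8 -113.6   87. ] [ 557.  -115.4   62.3]
top board 0.91 [242.4 345.4] [568.5 -40.4   0. ] [565.3 -39.   59.2]
top board 0.55 [269.2 377.8] [ 488.9 -141.5    0. ] [ 488.4 -135.5   72.5]
top nib_bowl 0.56 [281.9 476. ] [ 458.1 -441.4    0. ] [ 458.3 -435.2   23.9]
top dip_fork 0.61 [264.5 194. ] [488.5 423.1   0. ] 
[... 315 characters left out ...]
 [ 632.7 -178.    68.7]
side nozzle_1 0.38 [268.1 363.8] [ 601.9 -113.4   64. ] [ 597.  -118.7   70.6]
side field 0.56 [277.6 354.1] [ 560.6 -126.3   64. ] [ 560.6 -126.2   63.9]
side field 0.17 [290.4 330.1] [ 486.4 -127.7   64. ] [ 478.7 -137.8   76.7]
side opening 0.59 [241.5 313.9] [559.7  44.7  64. ] [547.2  26.6  82.1]
side cover_lip 0.56 [235.5 322.2] [576.   29.6  87. ] [590.3  49.3  67.4]
side board 0.84 [274.5 335.1] [571.1 -37.1   0. ] [ 520.2 -101.9   77.6]
side nib_bowl 0.86 [405.1 405.3] [ 455.7 -430.     0. ] [ 445.3 -437.8   19.7]
side nib_bowl 0.75 [274.1 337.5] [577.2 -39.6  -0. ] [ 525.3 -104.8   78.4]
side dip_fork 0.5 [205.1 225.4] [478.8 418.9   0. ] [476.2 412.5   4.8]
```

```bash
python3 - <<'E'
from h import *
np.set_printoptions(precision=1,suppress=True)
im,d=camera('top'); camera('side')
cv2.imwrite('pics/t1.png',cv2.resize(im[180:310,260:460,::-1],None,fx=4,fy=4,interpolation=cv2.INTER_CUBIC))
im2,_=camera('side')
cv2.imwrite('pics/s1.png',cv2.resize(im2[190:340,240:440,::-1],None,fx=4,fy=4,interpolation=cv2.INTER_CUBIC))
# board from depth: top-level points
i=camera_info('top'); r,c=np.mgrid[0:480,0:640]
T=np.array(i['cam_to_world']); P=np.stack([(c-i['cx'])*d/i['fx'],(r-i['cy'])*d/i['fy'],d],-1)@T[:3,:3].T+T[:3,3]
m=(P[...,2]>45)&(P[...,2]<100)&(d>0)&(abs(P[...,0]-570)<230)&(abs(P[...,1]+40)<300)
n,l,st,ce=cv2.connectedComponentsWithStats(m.astype(np.uint8)); k=1+np.argmax(st[1:,4])
rect=cv2.minAreaRect(P[l==k][:,:2].astype(np.float32)); print('depth rect',rect, np.median(P[l==k][:,2]))
for mm in masks_of('top','board')[:1]:
    q=np.argwhere(mm['pixels']); X=np.array([ray('top',a,b,64)[:2] for a,b in q]); print('mask rect',cv2.minAreaRect(X.astype(np.float32)),mm['score'])
for n in('top','side'):
  for q in('praline_1','nozzle_1'):
    for mm in masks_of(n,q)[:5]:
        p=np.argwhere(mm['pixels']).mean(0); print(n,q,round(mm['score'],2),mm['pixels'].sum(),p,ray(n,*p,74 if q[0]=='p' else 78))
E
```

```text
depth rect ((570.4267578125, -43.785064697265625), (420.9857482910156, 300.5870666503906), 87.32125854492188) 65.55472865484774Traceback (most recent call last):
  File "<stdin>", line 14, in <module>
  File "h.py", line 6, in ray
    i=camera_info(name); T=np.array(i['cam_to_world']); d=T[:3,:3]@np.array([(c-i['cx'])/i['fx'],(r-i['cy'])/i['fy'],1]); o=T[:3,3]
ValueError: time passes only in moves, steps and waits
```

View pics/t1.png

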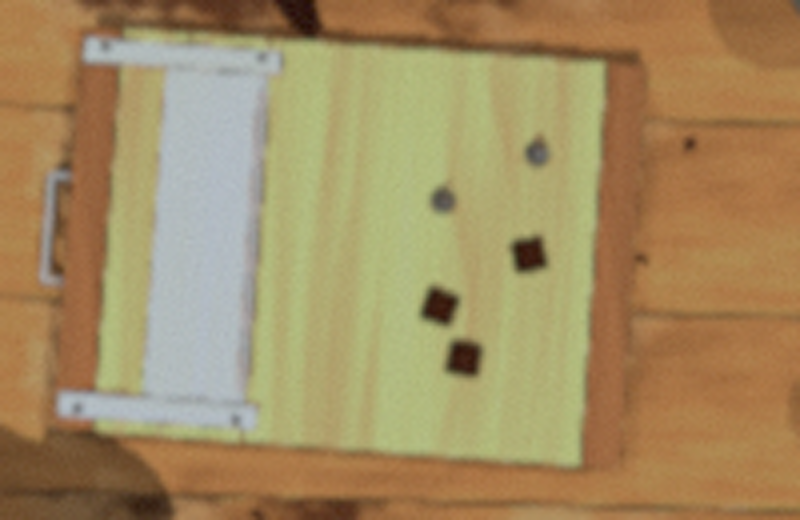

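View pics/s1.png

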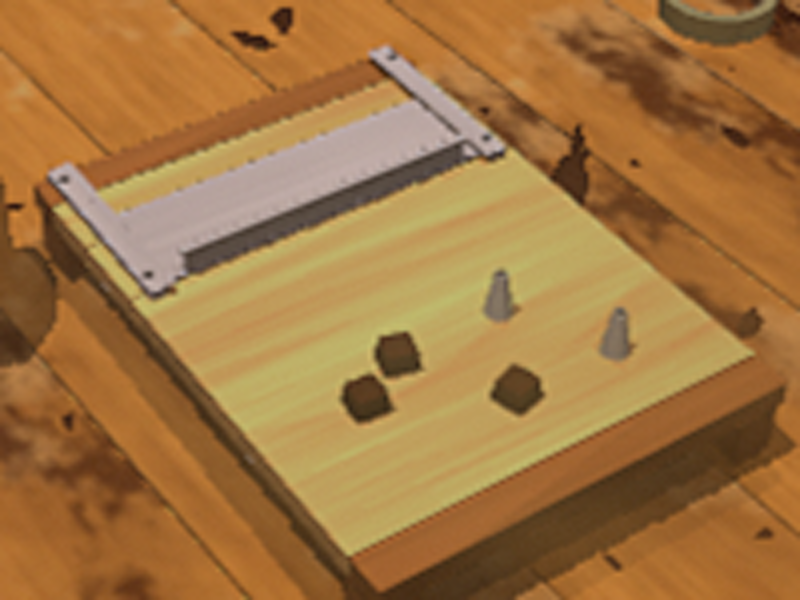

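The top crop shows the board turned by about −3°. The cover is nearly shut, with its lip at crop column ~258. Pralines are at crop (530,254), (440,305) and (464,357), and nozzles at (537,152) and (443,200). The side crop shows the same layout. I'll refine these with cached calibration.

```bash
sed -i '2a import functools\nci=functools.lru_cache(None)(camera_info)' h.py; sed -i 's/i=camera_info(name)/i=ci(name)/' h.py
python3 - <<'E'
from h import *
np.set_printoptions(precision=1,suppress=True)
print(env.state()['clock'])
th=np.radians(-2.68); O=np.array([570.4,-43.8])  # depth rect
R=np.array([[np.cos(th),-np.sin(th)],[np.sin(th),np.cos(th)]])
B=lambda p:R.T@(np.array(p)[:2]-O)
for n in('top','side'):
  camera(n)
  for mm in masks_of(n,'board')[:1]:
    q=np.argwhere(mm['pixels']); X=np.array([ray(n,a,b,64)[:2] for a,b in q]); print(n,'mask rect',cv2.minAreaRect(X.astype(np.float32)),mm['score'])
  for q in('praline_1','nozzle_1','cover_lip'):
    for mm in masks_of(n,q)[:5]:
        p=np.argwhere(mm['pixels']).mean(0); X=ray(n,*p,{'p':74,'n':78,'c':78}[q[0]]); print(n,q,round(mm['score'],2),mm['pixels'].sum(),p,X,'B',B(X))
    for mm in mark_of(n,q)[:4]:
        X=ray(n,*mm['pixel'],87 if q[0]=='c' else 64); print('   mark',round(mm['score'],2),X,'B',B(X))
  for q in ('field','opening'):
    mm=mark_of(n,q)[0]; X=ray(n,*mm['pixel'],64); print('   mark',q,X,B(X))
s=env.state();print(s['clock'],s['joint_positions'])
E
```

```text
1.1
top mask rect ((570.8443603515625, -36.15510559082031), (439.54241943359375, 305.1936340332031), 87.37728118896484) 0.83
top praline_1 0.58 53 [255.5 369.4] [ 527.7 -109.8   74. ] B [-39.6 -67.9]
top praline_1 0.48 73 [243.  391.8] [ 566.3 -174.8   74. ] B [   2. -131.]
   mark 0.55 [ 531.7 -110.8   64. ] B [-35.5 -68.8]
   mark 0.49 [ 578.3 -177.9   64. ] B [  14.2 -133.6]
   mark 0.47 [ 492.  -138.8   64. ] B [-73.8 -98.6]
   mark 0.51 [ 604.7 -108.    64. ] B [ 37.2 -62.5]
   mark 0.44 [ 643.4 -183.9   64. ] B [  79.4 -136.5]
top cover_lip 0.69 2151 [238.1 311. ] [574.4  62.5  78. ] B [ -0.9 106.4]
top cover_lip 0.15 14077 [240.8 345.9] [568.9 -39.9  78. ] B [-1.7  3.9]
   mark 0.72 [571.4  28.   87. ] B [-2.3 71.8]
   mark field [ 564.1 -118.    64. ] [ -2.8 -74.5]
   mark opening [574.6  48.3  64. ] [-0.1 92.1]
side mask rect ((553.5204467773438, -59.75044250488281), (458.09820556640625, 321.55450439453125), 87.43705749511719) 0.97
side praline_1 0.54 122 [289.9 330.7] [ 482.4 -135.1   74. ] B [-83.7 -95.3]
side praline_1 0.43 121 [287.  368.3] [ 561.1 -178.9   74. ] B [  -3.  -135.4]
   mark 0.56 [ 488.6 -119.1   64. ] B [-78.2 -79. ]
   mark 0.46 [ 508.6 -120.7   64. ] B [-58.1 -79.7]
   mark 0.41 [ 561.  -174.3   64. ] B [  -3.3 -130.8]
side nozzle_1 0.52 56 [265.3 363.7] [ 597.8 -116.6   78. ] B [ 30.8 -71.4]
side nozzle_1 0.5 64 [273.6 393.4] [ 637.8 -181.5   78. ] B [  73.8 -134.4]
   mark 0.68 [568.9  56.4  64. ] B [ -6.2 100.1]
   mark 0.52 [ 628.7 -191.1   64. ] B [  65.1 -144.4]
   mark 0.45 [ 598.2 -114.4   64. ] B [ 31.1 -69.2]
side cover_lip 0.66 1573 [236.5 313.6] [561.3  48.5  78. ] B [-13.4  91.8]
   mark 0.57 [574.   27.3  87. ] B [ 0.3 71.2]
   mark field [ 561.5 -120.8   64. ] [ -5.3 -77.3]
   mark opening [565.6  53.6  64. ] [-9.4 97. ]
2.1 [-64.9  26.8  -2.8  87.8   1.4  65.4  -4.7]
```

```bash
cat >> h.py <<'E'
th=np.radians(-2.68); O=np.array([570.4,-43.8])
R=np.array([[np.cos(th),-np.sin(th)],[np.sin(th),np.cos(th)]])
B=lambda p:R.T@(np.array(p)[:2]-O)
def pix(n,x,y,z):
    i=ci(n); p=np.linalg.inv(np.array(i['cam_to_world']))@np.append(R@[x,y]+O,[z,1]); return int(round(i['cy']+i['fy']*p[1]/p[2])),int(round(i['cx']+i['fx']*p[0]/p[2]))
def blobs(n,kind,minA=10):
    im,d=camera(n); f=im.astype(int)
    poly=np.array([pix(n,x,y,70)[::-1] for x,y in((-125,-180),(125,-180),(125,55),(-125,55))],np.int32)
    reg=np.zeros((480,640),np.uint8); cv2.fillConvexPoly(reg,poly,1)
    m=(f.sum(2)<220) if kind=='p' else ((f[...,1]-f[...,2]<30)&(f.sum(2)>=220))
    k,l,st,ce=cv2.connectedComponentsWithStats((m&(reg>0)).astype(np.uint8))
    return [(st[j,4],ce[j][::-1],B(ray(n,*ce[j][::-1],{'p':{'top':79,'side':74},'n':{'top':76,'side':78}}[kind][n]))) for j in range(1,k) if st[j,4]>=minA]
E
python3 - <<'E'
from h import *
np.set_printoptions(precision=1,suppress=True)
for n in('top','side'):
  for k in 'pn':
    for b in blobs(n,k): print(n,k,*b)
print(env.state()['tool_rot'],env.state()['clock'])
E
```

```text
top p 47 [243.4 391.8] [   0.6 -130.5]
top p 49 [256.2 369.4] [-41.7 -67.9]
top p 49 [269.2 375.7] [-78.1 -88.7]
top n 23 [218.  393.9] [  75.7 -131.9]
top n 26 [229.8 370.3] [ 36.  -65.3]
side p 89 [278.3 339. ] [-44.8 -73.5]
side p 98 [287.  368.9] [  -1.8 -136.2]
side p 96 [289.2 331.2] [-81.2 -93.9]
side n 53 [264.2 364.4] [ 34.6 -69.1]
side n 63 [273.7 393.9] [  74.6 -135.3]
[180.   -0.  153.2] 2.3
```

```bash
python3 -m jog '[{"hand":0,"offset":[0,0,0],"twist":0.1046},{"hand":0,"offset":[0,0,0],"twist":0.1046},{"hand":0,"offset":[0,0,0],"twist":0.1046},{"hand":0,"offset":[0,0,0],"twist":0.1046},{"hand":0,"offset":[0,0,0],"twist":0.1046},{"hand":0,"offset":[0,0,0],"twist":0.1046},{"hand":0,"offset":[0,0,0],"twist":0.1044},{"hand":0,"offset":[0,0,0],"twist":0}]'
```

```text
clock: 3.3
tcp_pos: [304.1, 602.6, 209.1]
tool_rot: [180.0, 0.0, 87.4]
ft_force: [0.4, 0.4, -0.0]
finger_gap: 0.0
finger_force: 0.0
```

```bash
python3 -m jog '[{"hand":0,"offset":[-0.198,0.0985,0],"twist":0},{"hand":0,"offset":[-0.198,0.0985,0],"twist":0},{"hand":0,"offset":[-0.198,0.0985,0],"twist":0},{"hand":0,"offset":[-0.198,0.0985,0],"twist":0},{"hand":0,"offset":[-0.198,0.0985,0],"twist":0},{"hand":0,"offset":[-0.198,0.0985,0],"twist":0},{"hand":0,"offset":[-0.198,0.0985,0],"twist":0},{"hand":0,"offset":[-0.198,0.0985,0],"twist":0},{"hand":0,"offset":[-0.198,0.0985,0],"twist":0},{"hand":0,"offset":[-0.198,0.0985,0],"twist":0},{"hand":0,"offset":[-0.198,0.0985,0],"twist":0},{"hand":0,"offset":[-0.198,0.0985,0],"twist":0}]'
python3 - <<'E'
from h import *
s=env.state(); print(B(s['tcp_pos']),s['tcp_pos'],s['tool_rot'],s['joint_positions'])
E
```

```text
clock: 4.8
tcp_pos: [572.4, -6.1, 209.4]
tool_rot: [180.0, -0.0, 87.5]
ft_force: [0.9, 1.4, 0.1]
finger_gap: 0.004
finger_force: 0.0
[ 0.24776784 37.7249616 ] [572.41143191  -6.12788487 209.41130443] [ 1.79956553e+02 -3.10579312e-02  8.75277264e+01] [-25.2886702   18.18485225  27.51725854 103.45128789  -9.56037526
  60.60559168   3.29052629]
```

```bash
python3 -m jog '[{"hand":0,"offset":[0,0,0.135],"twist":0},{"hand":0,"offset":[0,0,0.135],"twist":0},{"hand":0,"offset":[0,0,0.135],"twist":0},{"hand":0,"offset":[0,0,0.135],"twist":0},{"hand":0,"offset":[0.04,0,0],"twist":0},{"hand":0,"offset":[0.04,0,0],"twist":0},{"hand":0,"offset":[0.04,0,0],"twist":0},{"hand":0,"offset":[0.04,0,0],"twist":0},{"hand":0,"offset":[0.04,0,0],"twist":0},{"hand":0,"offset":[0.04,0,0],"twist":0},{"hand":0,"offset":[0.04,0,0],"twist":0}]'
python3 -m jog '[{"hand":0,"offset":[0.02,0,0],"twist":0},{"hand":0,"offset":[0.016,0,0],"twist":0},{"hand":0,"offset":[0,0,0],"twist":0}]'
python3 - <<'E'
from h import *
s=env.state(); print(B(s['tcp_pos']),s['tcp_pos'])
im,d=camera('top'); m=mark_of('top','cover_lip')[0]; print(m['score'],B(ray('top',*m['pixel'],87)))
im2,d=camera('side');m=mark_of('side','cover_lip')[0]; print(m['score'],B(ray('side',*m['pixel'],87)))
a=cv2.resize(im[180:310,260:460,::-1],(400,260)); b=cv2.resize(im2[190:320,240:440,::-1],(400,260)); cv2.imwrite('pics/open.png',np.hstack([a,b]))
E
```

```text
clock: 6.18
tcp_pos: [575.0, 66.0, 74.1]
tool_rot: [-180.0, -0.0, 87.3]
ft_force: [-0.5, -1.0, -0.5]
finger_gap: -0.001
finger_force: 0.0
clock: 6.55
tcp_pos: [575.4, 74.4, 74.0]
tool_rot: [-180.0, 0.0, 87.3]
ft_force: [0.5, -0.5, 0.0]
finger_gap: 0.002
finger_force: 0.0
[ -0.52608437 118.27930268] [575.4049674   74.37453409  74.020582  ]
0.86 [-12.11724154  69.28751277]
0.74 [ 6.4481566  76.31180355]
```

View pics/open.png

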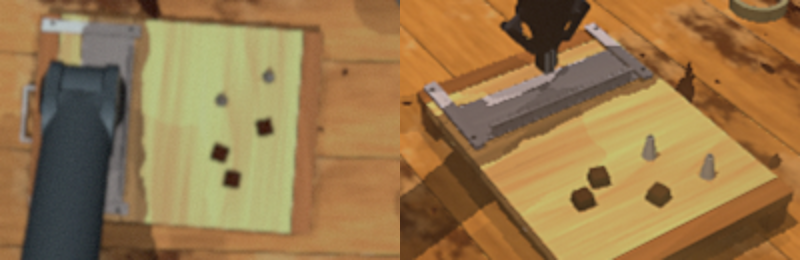

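```bash
python3 - <<'E'
from h import *
im2,d=camera('side'); cv2.imwrite('pics/open2.png',cv2.resize(im2[180:270,240:380,::-1],None,fx=5.5,fy=5.5,interpolation=cv2.INTER_CUBIC))
for y in (62.5,130): print(y,[pix('side',x,y,64) for x in(-110,0,110)],[pix('side',x,y,87) for x in(-110,0,110)])
E
```

```text
62.5 [(260, 288), (245, 324), (231, 357)] [(253, 287), (238, 324), (224, 358)]
130 [(245, 275), (231, 310), (219, 343)] [(239, 275), (225, 310), (212, 343)]
```

View pics/open2.png

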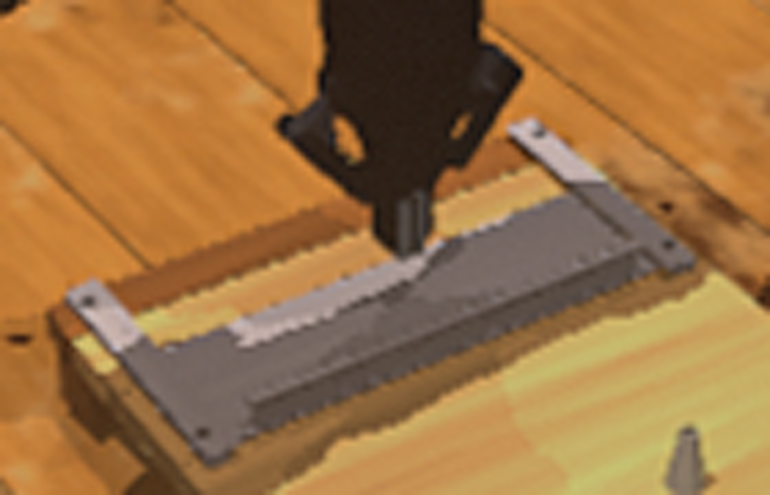

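The cover hasn't moved. Its lip is still at the near edge (crop (258,401)–(640,255)), and the fingertip (crop (405,250)) is behind it and looks higher than expected. I'll measure the fingertip from depth.

```bash
python3 - <<'E'
from h import *
np.set_printoptions(precision=1,suppress=True,linewidth=150)
s=env.state(); print(s['tcp_pos'],s['joint_positions'],s['finger_gap'])
im,d=camera('side'); print('expected tip px',pix('side',-0.5,118.3,74))
for r in range(212,234):
    p=w('side',r,313,d[r,313]); print(r,im[r,313],B(p),p[2], '|',im[r,311])
E
```

```text
[575.4  73.9  74.1] [-29.4  28.1  23.8 109.5 -15.4  45.5   0.1] -0.0010154178330986621
expected tip px (231, 312)
212 [44 31 21] [ -6.  105.7] 146.97022633773418 | [46 33 23]
213 [46 33 23] [ -5.5 106.4] 143.13697228217995 | [47 33 25]
214 [45 32 22] [ -6.5 105. ] 141.20058068441426 | [46 32 22]
215 [45 33 24] [ -4.9 107.6] 135.6875341004527 | [44 30 21]
216 [63 54 47] [ -4.9 107.5] 132.52920191090243 | [45 33 21]
217 [82 73 67] [ -5.6 106.4] 130.25993873592085 | [45 32 21]
218 [83 75 68] [ -5.6 106.4] 126.96540586102071 | [43 29 19]
219 [82 73 66] [ -6.5 105. ] 124.94949004672151 | [45 31 21]
220 [83 76 69] [ -5.8 106.3] 120.5841801331103 | [44 30 20]
221 [84 76 71] [ -4.3 108.7] 115.16044837039522 | [45 32 20]
222 [84 75 69] [ -4.5 108.3] 112.16761646152861 | [42 29 18]
223 [85 76 70] [ -5.9 106.1] 110.83339793249161 | [41 28 18]
224 [84 74 69] [ -5.  107.6] 106.13886080952784 | [34 23 14]
225 [77 70 62] [ -4.5 108.5] 102.04951319730264 | [66 48 29]
226 [82 73 67] [ -4.6 108.4] 98.75815279119274 | [137 107  79]
227 [128 115 110] [ 17.3 143.5] 63.38541341203688 | [174 146 129]
228 [173 156 151] [ 15.  139.9] 63.212254577980616 | [171 155 152]
229 [172 153 148] [ 11.9 134.9] 64.28571097361953 | [168 151 147]
230 [151 134 129] [  9.6 131.2] 64.17858610400788 | [174 155 151]
231 [81 68 63] [  6.7 126.6] 64.9941721860256 | [154 137 133]
232 [88 76 70] [  2.6 120.1] 67.54110676010953 | [82 70 64]
233 [93 79 74] [  1.  117.5] 66.50744769528319 | [86 75 68]
```

The physical fingertip ends near z ≈ 97 while the TCP reads 74, so it passed over the lip. I'll back out and check the offset again before going lower.

```bash
python3 -m jog '[{"hand":0,"offset":[0,0,-0.12],"twist":0},{"hand":0,"offset":[-0.164,0,0],"twist":0},{"hand":0,"offset":[-0.164,0,0],"twist":0},{"hand":0,"offset":[0,0,0.1],"twist":0},{"hand":0,"offset":[0,0,0.052],"twist":0},{"hand":0,"offset":[0,0,0],"twist":0}]'
cat >> h.py <<'E'
def tip():
    s=env.state(); t=s['tcp_pos']; b=B(t); im,d=camera('side'); i=ci('side'); r,c=np.mgrid[0:480,0:640]
    T=np.array(i['cam_to_world']); P=np.stack([(c-i['cx'])*d/i['fx'],(r-i['cy'])*d/i['fy'],d],-1)@T[:3,:3].T+T[:3,3]
    xy=(P[...,:2]-O)@R
    m=(d>0)&(abs(xy[...,0]-b[0])<25)&(abs(xy[...,1]-b[1])<20)&(P[...,2]>70)&(P[...,2]<150)
    return t,b,s['ft_force'],np.sort(P[m][:,2])[:6],im
E
python3 - <<'E'
from h import *
np.set_printoptions(precision=1,suppress=True,linewidth=150)
t,b,f,z,im=tip(); print(t,b,f,z)
cv2.imwrite('pics/tip.png',cv2.resize(im[180:270,260:400,::-1],None,fx=5.5,fy=5.5,interpolation=cv2.INTER_CUBIC))
E
```

```text
clock: 7.6
tcp_pos: [570.8, -6.9, 65.1]
tool_rot: [-179.9, 0.0, 87.4]
ft_force: [-0.6, -0.4, 0.0]
finger_gap: -0.001
finger_force: 0.0
[570.8  -6.9  65.1] [-1.3 36.8] [-0.6 -0.4  0. ] [86.  87.2 87.9 89.1 89.3 89.6]
```

View pics/tip.png

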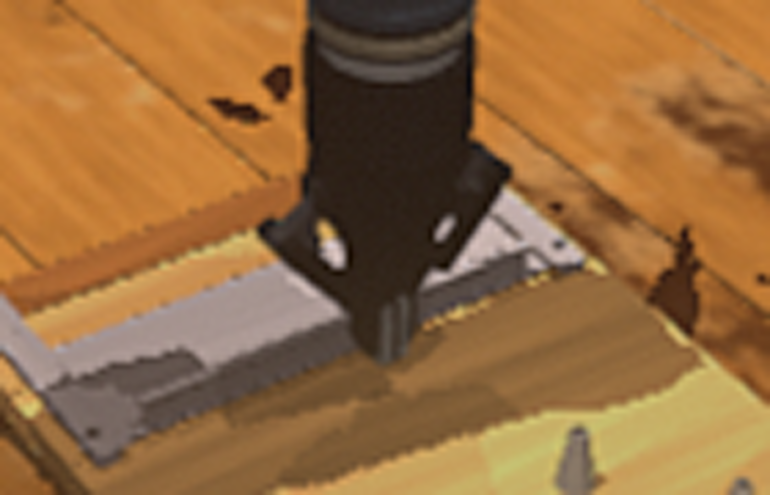

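The tip ends about 20 mm above the reported TCP (crop (390,355), hovering in front of the lip). I'll lower by 12 mm and push.

```bash
python3 -m jog '[{"hand":0,"offset":[0,0,0.048],"twist":0},{"hand":0,"offset":[0.04,0,0],"twist":0},{"hand":0,"offset":[0.04,0,0],"twist":0},{"hand":0,"offset":[0.04,0,0],"twist":0},{"hand":0,"offset":[0.04,0,0],"twist":0}]'
python3 -m jog '[{"hand":0,"offset":[0.04,0,0],"twist":0},{"hand":0,"offset":[0.04,0,0],"twist":0},{"hand":0,"offset":[0.04,0,0],"twist":0},{"hand":0,"offset":[0.024,0,0],"twist":0},{"hand":0,"offset":[0,0,0],"twist":0}]'
python3 - <<'E'
from h import *
np.set_printoptions(precision=1,suppress=True,linewidth=150)
t,b,f,z,im=tip(); print(t,b,f,z)
cv2.imwrite('pics/open3.png',cv2.resize(im[180:270,240:380,::-1],None,fx=5.5,fy=5.5,interpolation=cv2.INTER_CUBIC))
E
```

```text
clock: 8.28
tcp_pos: [573.6, 32.8, 54.2]
tool_rot: [180.0, 0.0, 87.3]
ft_force: [0.6, -2.3, -0.7]
finger_gap: -0.003
finger_force: 0.8
clock: 8.9
tcp_pos: [575.2, 69.4, 54.2]
tool_rot: [180.0, -0.1, 87.4]
ft_force: [-0.7, -1.2, 0.4]
finger_gap: 0.001
finger_force: 0.0
[575.2  69.4  54.2] [ -0.5 113.3] [-0.7 -1.2  0.4] [70.3 70.3 70.4 70.7 70.9 71.2]
```

View pics/open3.png

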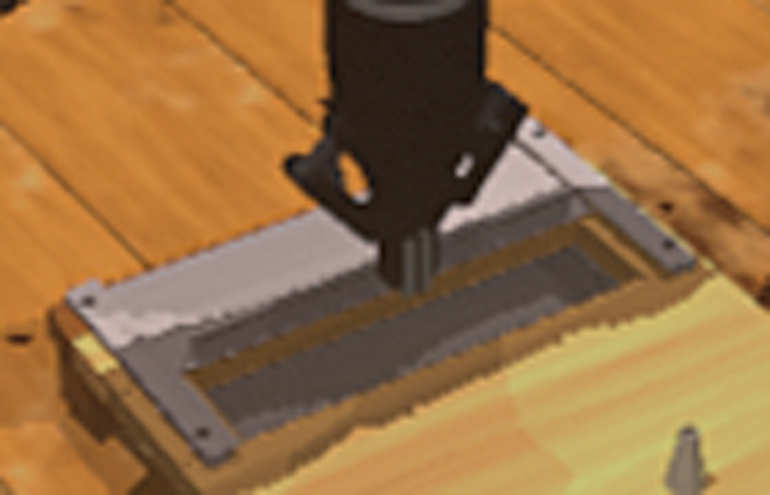

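The cover is now moving and the opening is nearly clear, with the lip from crop (190,350) to (590,195). I'll push on gently to the stop.

```bash
python3 -m jog '[{"hand":0,"offset":[0.012,0,0],"twist":0},{"hand":0,"offset":[0.008,0,0],"twist":0},{"hand":0,"offset":[0,0,0],"twist":0}]'; python3 -m jog '[{"hand":0,"offset":[0.01,0,0],"twist":0},{"hand":0,"offset":[0,0,0],"twist":0}]'
```

```text
clock: 9.32
tcp_pos: [575.4, 72.9, 54.1]
tool_rot: [180.0, 0.0, 87.3]
ft_force: [-0.3, -1.5, 0.6]
finger_gap: 0.005
finger_force: 0.8
clock: 9.57
tcp_pos: [575.4, 73.0, 54.2]
tool_rot: [-180.0, 0.2, 87.2]
ft_force: [-0.1, -6.9, 1.2]
finger_gap: 0.002
finger_force: 3.1
```

```bash
python3 -m jog '[{"hand":0,"offset":[-0.04,0,0],"twist":0},{"hand":0,"offset":[0,0,-0.2],"twist":0},{"hand":0,"offset":[-0.218,-0.042,0],"twist":0},{"hand":0,"offset":[-0.218,-0.042,0],"twist":0},{"hand":0,"offset":[-0.218,-0.042,0],"twist":0},{"hand":0,"offset":[-0.218,-0.042,0],"twist":0},{"hand":0,"offset":[0,0,0],"twist":0}]'
python3 - <<'E'
from h import *
np.set_printoptions(precision=1,suppress=True,linewidth=150)
s=env.state();print(s['tcp_pos'],B(s['tcp_pos']))
for b in blobs('side','p'): print(*b)
E
```

```text
clock: 10.45
tcp_pos: [521.3, -155.3, 104.6]
tool_rot: [180.0, 0.1, 86.8]
ft_force: [0.4, 0.6, -0.6]
finger_gap: -0.0
finger_force: 0.0
[ 521.3 -155.3  104.6] [ -43.9 -113.7]
1012 [248.5 352.2] [47.5  0.1]
232 [284.  334.8] [-64.3 -84. ]
110 [287.1 368.9] [  -2.  -136.4]
```

```bash
python3 -m jog '[{"hand":0,"offset":[0,0,0.1],"twist":0},{"hand":0,"offset":[0,0,0.1],"twist":0},{"hand":0,"offset":[0,0,0.014],"twist":0},{"hand":0,"offset":[0,0,0],"twist":0}]'
python3 - <<'E'
from h import *
np.set_printoptions(precision=1,suppress=True,linewidth=150)
print([B(env.state()['tcp_pos']) for _ in range(1)])
t,b,f,z,im=tip(); print(t,b,f,z,env.state()['tool_rot'])
E
```

```text
clock: 11.0
tcp_pos: [523.5, -149.1, 50.8]
tool_rot: [180.0, -0.0, 87.4]
ft_force: [0.4, 0.1, -0.0]
finger_gap: 0.0
finger_force: 0.0
[array([ -42. , -107.4])]
[ 523.5 -149.1   50.8] [ -42.  -107.4] [ 0.4  0.1 -0. ] [73.1 73.8 74.8 75.1 76.2 76.5] [179.9  -0.   87.4]
```

```bash
python3 -m jog '[{"hand":0,"offset":[0.02,0,0.012],"twist":0},{"hand":0,"offset":[0.05,0,0],"twist":0},{"hand":0,"offset":[0.05,0,0],"twist":0},{"hand":0,"offset":[0.05,0,0],"twist":0},{"hand":0,"offset":[0.05,0,0],"twist":0},{"hand":0,"offset":[0.05,0,0],"twist":0},{"hand":0,"offset":[0.05,0,0],"twist":0},{"hand":0,"offset":[0.05,0,0],"twist":0},{"hand":0,"offset":[0,0,0],"twist":0}]'
python3 - <<'E'
from h import *
np.set_printoptions(precision=1,suppress=True,linewidth=150)
t,b,f,z,im=tip(); print(t,b,f,z)
cv2.imwrite('pics/sw1.png',cv2.resize(im[190:320,240:430,::-1],None,fx=4,fy=4,interpolation=cv2.INTER_CUBIC))
E
```

```text
clock: 12.18
tcp_pos: [527.2, -56.2, 47.4]
tool_rot: [-180.0, -0.0, 87.4]
ft_force: [0.4, -0.0, 0.9]
finger_gap: 0.002
finger_force: 0.0
[527.2 -56.2  47.4] [-42.5 -14.4] [ 0.4 -0.   0.9] [70.2 71.4 71.8 72.2 72.5 72.7]
```

View pics/sw1.png

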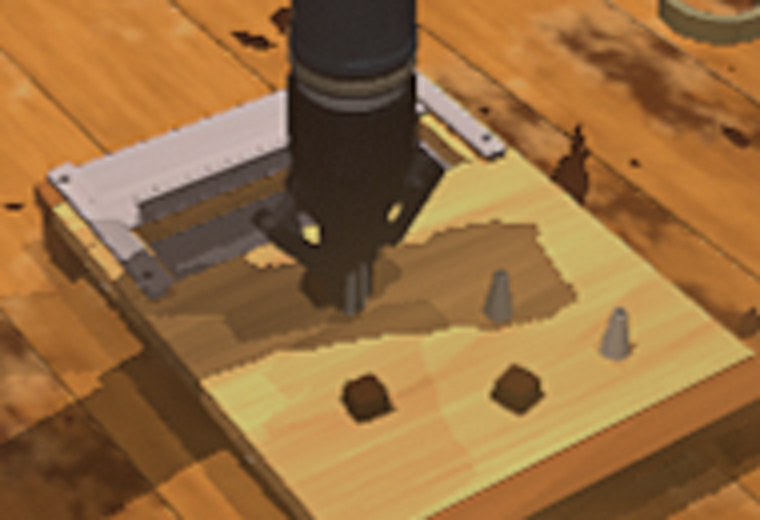

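The first praline rides centred ahead of the fingers (dark edges at crop (310,290) and (395,272)). The others and both nozzles are undisturbed. I'll continue to the opening, then move to the next lane.

```bash
python3 -m jog '[{"hand":0,"offset":[0.05,0,0],"twist":0},{"hand":0,"offset":[0.05,0,0],"twist":0},{"hand":0,"offset":[0.05,0,0],"twist":0},{"hand":0,"offset":[0.05,0,0],"twist":0},{"hand":0,"offset":[0.05,0,0],"twist":0},{"hand":0,"offset":[0.05,0,0],"twist":0},{"hand":0,"offset":[0.05,0,0],"twist":0},{"hand":0,"offset":[0.024,0,0],"twist":0},{"hand":0,"offset":[0,0,0],"twist":0}]'
python3 -m jog '[{"hand":0,"offset":[0,0,-0.2],"twist":0},{"hand":0,"offset":[-0.208,-0.036,0],"twist":0},{"hand":0,"offset":[-0.208,-0.037,0],"twist":0},{"hand":0,"offset":[-0.208,-0.037,0],"twist":0},{"hand":0,"offset":[-0.208,-0.037,0],"twist":0},{"hand":0,"offset":[0,0,0],"twist":0},{"hand":0,"offset":[0,0,0],"twist":0}]'
python3 - <<'E'
from h import *
np.set_printoptions(precision=1,suppress=True,linewidth=150)
s=env.state();print(s['tcp_pos'],B(s['tcp_pos']),s['tool_rot'])
im,_=camera('side');a=cv2.resize(im[190:320,240:430,::-1],None,fx=4,fy=4,interpolation=cv2.INTER_CUBIC)
cv2.imwrite('pics/sw2.png',a)
E
```

```text
clock: 13.35
tcp_pos: [531.6, 36.2, 47.5]
tool_rot: [-180.0, -0.0, 87.4]
ft_force: [0.5, -0.2, 0.6]
finger_gap: -0.001
finger_force: 0.0
clock: 14.22
tcp_pos: [485.0, -170.2, 97.5]
tool_rot: [-180.0, -0.0, 87.3]
ft_force: [-0.7, 1.2, 1.3]
finger_gap: -0.001
finger_force: 0.0
[ 485.  -170.2   97.5] [ -79.4 -130.3] [-180.    -0.    87.3]
```

View pics/sw2.png

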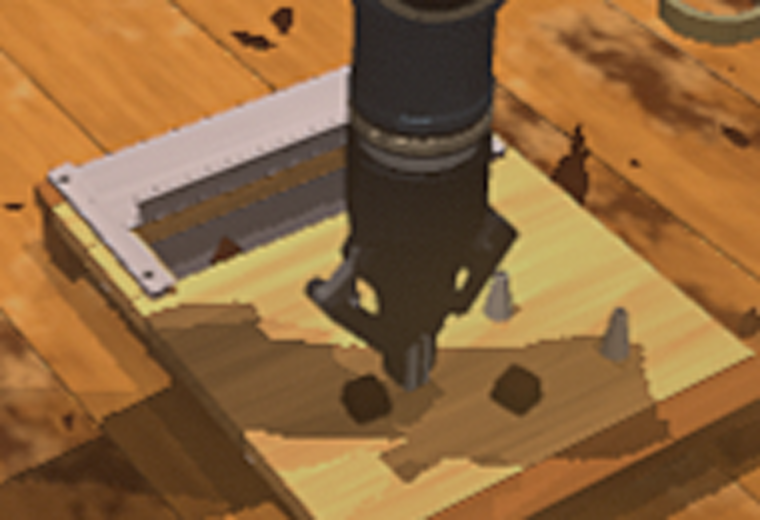

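One praline lies in the pan (crop (225,250)) and the fingers are behind the second. I'll sweep it.

```bash
python3 -m jog '[{"hand":0,"offset":[0,0,0.1],"twist":0},{"hand":0,"offset":[0,0,0.1],"twist":0},{"hand":0,"offset":[0,0,0],"twist":0},{"hand":0,"offset":[0.04,0,0],"twist":0},{"hand":0,"offset":[0.05,0,0],"twist":0},{"hand":0,"offset":[0.05,0,0],"twist":0},{"hand":0,"offset":[0.05,0,0],"twist":0},{"hand":0,"offset":[0.05,0,0],"twist":0},{"hand":0,"offset":[0.05,0,0],"twist":0},{"hand":0,"offset":[0.05,0,0],"twist":0},{"hand":0,"offset":[0.05,0,0],"twist":0}]'
python3 - <<'E'
from h import *
np.set_printoptions(precision=1,suppress=True,linewidth=150)
s=env.state();print(B(s['tcp_pos']))
for n in ('side','top'):
  for b in blobs(n,'p'): print(n,*b)
E
```

```text
clock: 15.65
tcp_pos: [489.7, -72.1, 47.5]
tool_rot: [-180.0, -0.0, 87.3]
ft_force: [-0.5, -0.3, -0.3]
finger_gap: -0.0
finger_force: 0.1
[-79.3 -32. ]
side 766 [257.8 319.2] [-44.7  15.2]
side 98 [287.  368.9] [  -1.8 -136.2]
top 17 [230.3 369.7] [ 34.1 -63.5]
top 46 [243.2 391.8] [   1.1 -130.4]
top 1272 [267.2 359.1] [-75.9 -40.2]
```

```bash
python3 -m jog '[{"hand":0,"offset":[0.05,0,0],"twist":0},{"hand":0,"offset":[0.05,0,0],"twist":0},{"hand":0,"offset":[0.05,0,0],"twist":0},{"hand":0,"offset":[0.05,0,0],"twist":0},{"hand":0,"offset":[0.05,0,0],"twist":0},{"hand":0,"offset":[0.05,0,0],"twist":0},{"hand":0,"offset":[0.05,0,0],"twist":0},{"hand":0,"offset":[0.05,0,0],"twist":0},{"hand":0,"offset":[0.03,0,0],"twist":0},{"hand":0,"offset":[0,0,0],"twist":0}]'
python3 -m jog '[{"hand":0,"offset":[0,0,-0.2],"twist":0},{"hand":0,"offset":[-0.198,0.0636,0],"twist":0},{"hand":0,"offset":[-0.198,0.0636,0],"twist":0},{"hand":0,"offset":[-0.198,0.0636,0],"twist":0},{"hand":0,"offset":[-0.198,0.0636,0],"twist":0},{"hand":0,"offset":[-0.198,0.0636,0],"twist":0},{"hand":0,"offset":[0,0,0],"twist":0},{"hand":0,"offset":[0,0,0],"twist":0}]'
python3 - <<'E'
from h import *
np.set_printoptions(precision=1,suppress=True,linewidth=150)
s=env.state();print(s['tcp_pos'],B(s['tcp_pos']),s['tool_rot'])
for n in ('side','top'):
  for k in 'pn':
    for b in blobs(n,k): print(n,k,*b)
im,_=camera('side');a=cv2.resize(im[190:320,240:430,::-1],None,fx=4,fy=4,interpolation=cv2.INTER_CUBIC)
cv2.imwrite('pics/sw3.png',a)
E
```

```text
clock: 17.0
tcp_pos: [494.7, 35.1, 47.5]
tool_rot: [-180.0, -0.0, 87.4]
ft_force: [0.7, -0.3, 0.4]
finger_gap: -0.0
finger_force: 0.0
clock: 18.0
tcp_pos: [561.9, -216.3, 97.1]
tool_rot: [-179.9, -0.0, 87.3]
ft_force: [-0.2, 0.3, 0.1]
finger_gap: 0.002
finger_force: 0.0
[ 561.9 -216.3   97.1] [  -0.4 -172.7] [-179.9   -0.    87.3]
side p 847 [260.4 379.7] [ 78.7 -75. ]
side p 126 [287.2 368.8] [  -2.5 -136.4]
side n 46 [257.4 365.8] [ 53.3 -50.5]
side n 20 [267.4 363.7] [ 26.2 -77.6]
side n 70 [273.9 393.6] [  73.4 -135.5]
side n 13 [277.6 386. ] [  49.7 -135.8]
side n 19 [280.7 382.2] [  35.2 -139.3]
top p 12 [218.8 393.2] [  72.6 -129.6]
top p 1035 [262.4 397.1] [ -54.  -149.8]
top n 31 [217.9 393.9] [  75.8 -132. ]
top n 28 [230.  370.6] [ 35.3 -66.4]
top n 1167 [259.1 367.1] [-50.5 -61.9]
top n 27 [238.4 407. ] [  18.4 -174.3]
```

View pics/sw3.png

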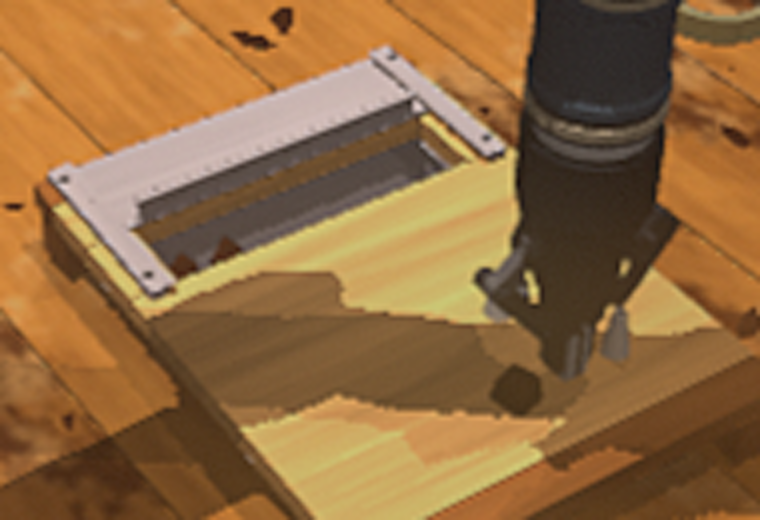

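Both swept pralines are in the pan (crop (185,265), (225,248)) and the nozzles are unchanged. The gripper linkage is well above nozzle height. Sweeping the third praline.

```bash
python3 -m jog '[{"hand":0,"offset":[0,0.002,0.1],"twist":0},{"hand":0,"offset":[0,0,0.1],"twist":0},{"hand":0,"offset":[0,0,0],"twist":0},{"hand":0,"offset":[0.05,0,0],"twist":0},{"hand":0,"offset":[0.05,0,0],"twist":0},{"hand":0,"offset":[0.05,0,0],"twist":0},{"hand":0,"offset":[0.05,0,0],"twist":0},{"hand":0,"offset":[0.05,0,0],"twist":0},{"hand":0,"offset":[0.05,0,0],"twist":0},{"hand":0,"offset":[0.05,0,0],"twist":0},{"hand":0,"offset":[0.05,0,0],"twist":0},{"hand":0,"offset":[0.05,0,0],"twist":0}]'
python3 -m jog '[{"hand":0,"offset":[0.05,0,0],"twist":0},{"hand":0,"offset":[0.05,0,0],"twist":0},{"hand":0,"offset":[0.05,0,0],"twist":0},{"hand":0,"offset":[0.05,0,0],"twist":0},{"hand":0,"offset":[0.05,0,0],"twist":0},{"hand":0,"offset":[0.05,0,0],"twist":0},{"hand":0,"offset":[0.05,0,0],"twist":0},{"hand":0,"offset":[0.05,0,0],"twist":0},{"hand":0,"offset":[0.05,0,0],"twist":0},{"hand":0,"offset":[0.05,0,0],"twist":0},{"hand":0,"offset":[0.04,0,0],"twist":0},{"hand":0,"offset":[0,0,0],"twist":0}]'
python3 -m jog '[{"hand":0,"offset":[0,0,-0.2],"twist":0},{"hand":0,"offset":[0,0,-0.2],"twist":0},{"hand":0,"offset":[0.16,0,0],"twist":0},{"hand":0,"offset":[0.16,0,0],"twist":0},{"hand":0,"offset":[0,0,0],"twist":0}]'
python3 - <<'E'
from h import *
np.set_printoptions(precision=1,suppress=True,linewidth=150)
s=env.state();print(s['tcp_pos'],B(s['tcp_pos']),s['tool_rot'])
for k in 'pn':
    for b in blobs('side',k): print(k,*b)
im,_=camera('side');a=cv2.resize(im[190:320,240:430,::-1],None,fx=4,fy=4,interpolation=cv2.INTER_CUBIC)
cv2.imwrite('pics/sw4.png',a)
E
```

```text
clock: 19.75
tcp_pos: [568.4, -103.3, 47.6]
tool_rot: [180.0, -0.0, 87.3]
ft_force: [-1.2, 0.3, 0.2]
finger_gap: -0.0
finger_force: 0.1
clock: 21.25
tcp_pos: [574.7, 31.9, 47.5]
tool_rot: [-180.0, -0.0, 87.4]
ft_force: [-0.5, -0.5, 1.1]
finger_gap: -0.0
finger_force: 0.0
clock: 21.88
tcp_pos: [578.2, 114.5, 147.4]
tool_rot: [-180.0, -0.1, 87.6]
ft_force: [0.1, 0.7, 0.0]
finger_gap: -0.002
finger_force: 0.0
[578.2 114.5 147.4] [  0.3 158.5] [-180.    -0.1   87.6]
n 53 [264.2 364.4] [ 34.6 -69.1]
n 60 [273.8 393.8] [  74.1 -135.4]
```

View pics/sw4.png

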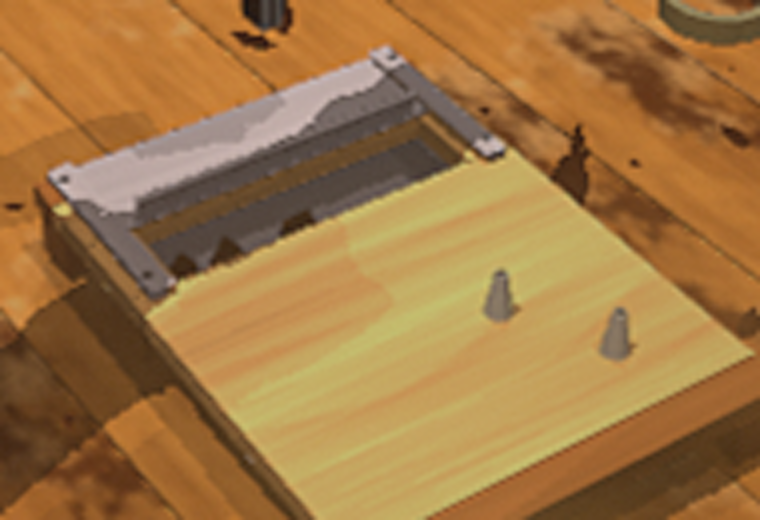

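All three pralines are in the pan (crop (183,265), (227,248), (297,222)), and the field holds only the untouched nozzles. Next I'll close the cover from behind the lip.

```bash
python3 -m jog '[{"hand":0,"offset":[0,0,0.12],"twist":0},{"hand":0,"offset":[0,0,0.12],"twist":0},{"hand":0,"offset":[0,0,0.1],"twist":0},{"hand":0,"offset":[0,0,0.03],"twist":0},{"hand":0,"offset":[0,0,0],"twist":0},{"hand":0,"offset":[-0.04,0,0],"twist":0},{"hand":0,"offset":[-0.04,0,0],"twist":0},{"hand":0,"offset":[-0.04,0,0],"twist":0}]'
python3 - <<'E'
from h import *
np.set_printoptions(precision=1,suppress=True,linewidth=150)
t,b,f,z,im=tip(); print(t,b,f,z)
E
```

```text
clock: 23.02
tcp_pos: [577.7, 80.2, 56.0]
tool_rot: [179.9, -0.1, 87.3]
ft_force: [0.2, 1.1, 1.3]
finger_gap: 0.002
finger_force: 0.8
[577.7  80.2  56. ] [  1.5 124.2] [0.2 1.1 1.3] [70.1 70.1 70.4 70.5 70.8 70.8]
```

```bash
python3 -m jog '[{"hand":0,"offset":[-0.04,0,0],"twist":0},{"hand":0,"offset":[-0.04,0,0],"twist":0},{"hand":0,"offset":[-0.04,0,0],"twist":0},{"hand":0,"offset":[-0.04,0,0],"twist":0},{"hand":0,"offset":[-0.03,0,0],"twist":0},{"hand":0,"offset":[0,0,0],"twist":0}]'
python3 - <<'E'
from h import *
np.set_printoptions(precision=1,suppress=True,linewidth=150)
t,b,f,z,im=tip(); print(t,b,f,z)
E
```

```text
clock: 23.82
tcp_pos: [574.3, 32.4, 54.9]
tool_rot: [-179.9, 0.0, 87.3]
ft_force: [-0.5, 0.1, -1.1]
finger_gap: 0.0
finger_force: 0.0
[574.3  32.4  54.9] [ 0.3 76.3] [-0.5  0.1 -1.1] [70.1 70.4 70.9 71.5 71.6 71.8]
```

```bash
python3 -m jog '[{"hand":0,"offset":[-0.01,0,0],"twist":0},{"hand":0,"offset":[0,0,0],"twist":0}]'; python3 -m jog '[{"hand":0,"offset":[-0.01,0,0],"twist":0},{"hand":0,"offset":[0,0,0],"twist":0}]'; python3 -m jog '[{"hand":0,"offset":[-0.008,0,0],"twist":0},{"hand":0,"offset":[0,0,0],"twist":0}]'
```

```text
clock: 24.12
tcp_pos: [574.1, 32.2, 54.7]
tool_rot: [-179.9, -0.1, 87.4]
ft_force: [-0.6, 3.8, 0.1]
finger_gap: 0.002
finger_force: 2.2
clock: 24.38
tcp_pos: [574.0, 32.1, 54.8]
tool_rot: [-179.9, -0.2, 87.5]
ft_force: [0.1, 9.3, -0.3]
finger_gap: 0.001
finger_force: 4.4
clock: 24.62
tcp_pos: [574.0, 32.1, 54.8]
tool_rot: [-179.9, -0.4, 87.5]
ft_force: [-0.8, 12.1, -0.5]
finger_gap: 0.003
finger_force: 6.0
```

The cover is at a hard stop exactly where shut is expected. I'll back off, lift clear and check.

```bash
python3 -m jog '[{"hand":0,"offset":[0.06,0,0],"twist":0},{"hand":0,"offset":[0,0,-0.2],"twist":0},{"hand":0,"offset":[0,0,-0.2],"twist":0},{"hand":0,"offset":[0.2,0,-0.1],"twist":0},{"hand":0,"offset":[0.2,0,0],"twist":0},{"hand":0,"offset":[0.2,0,0],"twist":0},{"hand":0,"offset":[0.2,0,0],"twist":0},{"hand":0,"offset":[0,0,0],"twist":0},{"hand":0,"offset":[0,0,0],"twist":0}]'
python3 - <<'E'
from h import *
np.set_printoptions(precision=1,suppress=True,linewidth=150)
for n in('top','side'):
    camera(n); m=mark_of(n,'cover_lip')[0]; print(n,m['score'],B(ray(n,*m['pixel'],87)))
    for k in 'pn':
        for b in blobs(n,k): print(n,k,*b)
im,d=camera('top'); # lip profile along board y at x=0 : height & brightness
i=ci('top')
for y in range(44,84,4):
    v=[];g=[]
    for x in range(-90,91,6):
        r,c=pix('top',x,y,80); v.append(w('top',r,c,d[r,c])[2]); g.append(im[r,c,2])
    print(y,np.mean(v),np.mean(g))
E
```

```text
clock: 25.75
tcp_pos: [584.7, 239.6, 179.9]
tool_rot: [180.0, 0.1, 87.3]
ft_force: [0.8, -1.3, 1.1]
finger_gap: 0.005
finger_force: 0.0
top 0.79 [-4.9 66.6]
top n 23 [218.  393.9] [  75.7 -131.9]
top n 24 [229.8 370.2] [ 35.9 -65. ]
side 0.87 [ 9.8 75.2]
side n 53 [264.2 364.4] [ 34.6 -69.1]
side n 61 [273.7 393.7] [  74.1 -135.2]
44 64.25724845192393 121.6774193548387
48 64.17512023574857 120.74193548387096
52 65.45050640340055 116.87096774193549
56 65.00467053713565 107.51612903225806
60 74.44916183090643 129.0
64 88.0857162088463 161.41935483870967
68 69.407391589873 174.19354838709677
72 68.7987037252258 192.4516129032258
76 119.72394882877693 196.8709677419355
80 67.83142848189495 195.8709677419355
```

```bash
python3 -c "
from bench import env
print(env.finish_job())"
```

```text
the job is handed in; nothing more can be done
None
```

The job is handed in at about 26 s of the 64 s allowed, though no verdict came back. All three pralines were swept into the catch pan, the cover is pushed to its shut stop, and both nozzles stand where they were. I kept the arm away from the bowl and fork but did not re-measure them.

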